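# Loosen the knurled clamp ring and close up the vial lane

## Robot

A 6-joint arm with a two-finger parallel gripper is mounted at the origin on the work surface. World frame = base frame: x ahead of the robot, y to its left, z up, the work surface at z = 0. Lengths are in m, angles in rad, forces in N, time in s.
With the tool pointing down it reaches from about 0.35 to 0.775 m from the base axis. Payload 5.5 kg.
Tool frame: the origin (TCP) lies on the centre line of the jaws, within the pads' length; the fingertips stand 11 mm ahead of it and the grasp point (between the pads) lies 8 mm behind it (env.tip_reach is the distance from the TCP to the fingertips, in m); z points along the fingers, x is the direction in which the jaws open and shut, and the axes are right-handed (so a half turn about z gives the same grasp; the last joint's range is limited). The gripper opens to 85 mm and grips with 20 to 120 N. Pads are 22 mm wide; open, the fingers measure 114 mm over their backs; the gripper's body (76 mm by 85 mm) begins 54 mm behind the grasp point. The pads swing forward as they close: fully open they stand 13 mm farther back than shut.
Start: joints at [1.167, 0.313, 0.046, 1.304, 0, 1.431], TCP at [0.15, 0.555, 0.242] pointing down, gripper open.
Joint ranges: [-2.76, 2.76], [-0.86, 1.69], [-1.03, 1.26], [-2.2, 2.34], [-1.47, 1.5], [-3.14, 3.14]. Speed limits (rad/s): [2.57, 2.57, 3.14, 3.14, 3.14, 3.14].

## Interface

Orientations are given as a unit quaternion [w, x, y, z].
In Python, from workcell import env gives the robot as it stands.
- The arm moves only by the tool carry_out, never from a script. Its argument "moves" is one flat list of numbers, 7 for each row, row after row: the gripper command: -1 is shut, 1 is fully open, values between are in proportion, then the shift along the tool's x, y, z in m, then the turn, a rotation vector about the tool's x, y, z in degrees. A call has exactly 5 rows; each row shifts and turns the pose as measured when the row begins, along the tool's axes as they then stand; what a row does not reach is not made up. A row lasts 1/8 s, in which the tool goes at most 62.5 mm and 10.7 degrees, less where a joint would pass 70% of its speed; a pose out of reach is approached as far as the arm can. A call is refused whole if a number of a shift passes 0.0625 or a number of a turn 10.7, either way. A call with a gripper value outside its range is refused whole. The fingers move at their own pace and stop on an object; "squeeze" is the grip in N (left out, the last holds). Time passes only in rows, so rows that do not move let the fingers close, or fill a call up. It gives the time, the measured TCP pose, the force and the opening at its end, in the units of the state.
- env.get_state(): the state, without advancing time (a new reading comes with each control period).
- env.read_camera(name): name is "scene" or "top"; returns the picture (420x560x3 uint8, red, green, blue); there is no depth.
- env.calibration(name): a dict with "camera_matrix" (3x3 intrinsics, pixels), "rvec" (rotation vector, rad) and "tvec" (3), from world to camera coordinates, as OpenCV has them. Camera axes: x right, y down, z forward; pixel columns grow to the right and rows downward; lengths in m; the calibration is good to about 2 mm. A picture is of the moment at which its call begins. calibration takes no time and is no camera call.
- env.hand_in(): hands the job in, once; it reports no verdict.
The state is a dict: "clock": time; "joint_pos": joint angles; "qvel": joint speeds; "tau": joint torques, N m; "tcp_pos": TCP position; "orientation": TCP orientation; "wrist_force": force on the tool from outside, world axes, zero at the start; "ft_torque": the same for the moment, N m; "finger_gap": finger opening in m.
Only numpy, scipy, OpenCV 4.12 (cv2) and the standard library are available. Lean on these libraries where they do the work, as an engineer would, in place of code of your own. Each camera call takes 0.05 s, during which the arm holds its last target. There are 200 camera calls.

## Task

With the fingertips only, roll the knurled steel ring on top of the vial lane two full turns anticlockwise (seen from above) to loosen it, to within a quarter of a turn. Then push the blue fence block towards the rail, by its broad end face away from the rail, until it meets its stops. The fence must stay put until the ring is loose, and the vials and everything else on the table are to be left where they are: nothing is picked up.

Things in the scene. Friction and masses are not known exactly. Their poses are not given: they have to be found in the camera images.
- lane: the lane fixture, fixed to the table: white base plate, x -110 to 110 mm, y -140 to 175 mm in its own frame, 12 mm thick. Origin: on the table, on the axis of the ring. A fixed aluminium rail runs along x at y 157 to 169 mm, top at z 45 mm. Two dark stop posts for the fence at x +-55 mm, y -75 to -61 mm, tops at z 36 mm. A threaded stud, 14 mm thick, rises on the ring's axis to z 100 mm.
- ring_mid (a point): on the upright axis of the knurled steel ring, at half the height of its rim (64 mm above the table when tight). Rim 24 mm tall (12 mm above and below this point), 88 mm across over its 24 upright half-round ridges, which stand 3 mm proud of an 82 mm body. Apart from stud and vials nothing of the fixture is higher than 46 mm, so fingertips can pass all round the rim.
- ring_dot (a point): a red dot 11 mm wide on top of the ring, 33.5 mm from its axis, for counting turns; it turns with the ring and starts on the lane's -x side. Under the rim is a 44 mm hub, and as the ring is unscrewed a yellow collar shows below the hub.
- ring (a joint): turn of the ring in rad: 0 at the start (tight), growing anticlockwise seen from above, which loosens it; the thread ends at 18.8 (three turns). It rises 3 mm a turn. Friction about 0.06 N m (1.5 N at the rim); it stays where it is left. A fingertip pressed against the rim from outside with a few newtons carries the rim along as it moves round.
- fence (a joint): travel of the fence in m: 0 at the start, growing as it slides along the lane's +y towards the rail; 0.03 when its flange meets the stop posts. It moves against about 2 N of friction and stays where it is left.
- fence_tail (a point): centre of the upright end face of the blue fence block, the face to push; 120 mm wide (along the lane's x), from z 13 to 40 mm. It looks along the lane's -y, moves with the fence and is to be pushed along the lane's +y. The block (90 mm wide, top at z 40 mm) runs from here under the ring to an aluminium bar, whose face is 100 mm from the ring's axis at the start, 130 mm at the stops (top z 45 mm).
- vial_a: a small stoppered amber glass vial, 24 mm across and 46 mm tall, white label, brown cap; origin at the centre of its underside. Stands in the lane against the rail; the fence at its stops leaves it 2 mm.
- vial_b: a small stoppered amber glass vial, 24 mm across and 46 mm tall, white label, brown cap; origin at the centre of its underside. Stands in the lane against the rail, beside the other; the fence at its stops leaves it 2 mm.
- vial_c: a small stoppered amber glass vial, 24 mm across and 46 mm tall, white label, brown cap; origin at the centre of its underside. Stands on the white base plate beside the blue block, on the side away from the robot.
- scanner: a black and grey handheld barcode scanner lying on the table, 175 mm by 62 mm, 45 mm tall; origin under its middle. Leave alone.
- label_roll: a roll of white labels standing flat on the table, 68 mm across, 40 mm tall; origin at the centre of its underside. Leave alone.
- pen: a black pen 125 mm long lying on the clipboard; origin at its underside. Leave alone.
- tray: a fixed grey tray of 35 vials, 211 mm by 157 mm, 49 mm tall; origin at the centre of its underside. Keep clear.
- clipboard: a fixed clipboard, 230 mm by 170 mm, 8 mm thick (clip 22 mm); origin at the centre of its underside. Keep clear.

How it is judged:
On the way, in this order (a step that is already met when the one before it is completed fails the run):
1. the ring has been turned two turns (within a quarter turn), the fence still where it was (value of joint ring between 10.9956 and 14.1372 rad and value of joint fence below 0.005 m), for 0.2 s.
2. the fence has been pushed to its stops (value of joint fence above 0.027 m), for 0.2 s.
At the end, for the whole second after the job is handed in: The ring stands at two turns from tight, within a quarter turn (11.0 to 14.1 rad), and is still; the fence is within 3 mm of its stops; the vials stand upright within 12 mm and the other loose things within 20 mm of where they were (value of joint ring between 10.9956 and 14.1372 rad and value of joint fence above 0.027 m and velocity of joint ring between -0.1 and 0.1 rad/s and distance of each of vial_a, vial_b, vial_c from where it was at the start of the episode below 0.012 m and angle between each of vial_a, vial_b, vial_c's own z axis and vertical below 0.15 rad and distance of each of pen, scanner, label_roll from where it was at the start of the episode below 0.02 m); the robot touches nothing.
It fails at once if the fence is shifted (over 5 mm) while the ring is still tight (under one and three quarter turns) (value of joint fence above 0.005 m and value of joint ring below 10.9956 rad).
It fails at once if the ring is run well past two turns (over two and a half) (value of joint ring above 15.708 rad).
It fails at once if a vial is moved, tipped or picked up (distance of any of vial_a, vial_b, vial_c from where it was at the start of the episode above 0.012 m or angle between any of vial_a, vial_b, vial_c's own z axis and vertical above 0.3 rad).
It fails at once if the scanner, the label roll or the pen is moved (distance of any of pen, scanner, label_roll from where it was at the start of the episode above 0.02 m).
It also fails if it takes over 61 s, if anything falls off the work surface, if the arm or the gripper's body presses on something with over 40 N, if the wrist force passes 120 N, or if a joint passes its speed limit or range.

## Working session

There is one attempt and no reset: what is moved stays moved. The work goes in short steps, Python scripts to look and compute and a tool call to move; the robot and the scene stay as the last step left them, time stands still between calls to the robot, and variables do not carry over. Pictures are saved under pics/ and viewed, about 8 in all and at most 12, crops included, and the job is handed in when it is done.

Besides the shell and the picture viewer there is one more tool, called after ">>>" as name(argument=value, ...) on one line, values as JSON. carry_out: Moves the arm, as the interface text tells. Its arguments: {"type":"object","properties":{"moves":{"type":"array"},"squeeze":{"type":"number"}},"required":["moves"]}

```bash
ls; mkdir -p pics; python3 - <<'E'
from workcell import env
import cv2,numpy as np
for n in("scene","top"):
    im=env.read_camera(n);cv2.imwrite(f"pics/{n}0.png",im[...,::-1])
    c=env.calibration(n);print(n,c)
s=env.get_state();print(s)
E
```

```text
pics
scene {'camera_matrix': array([[500.92261445,   0.        , 288.38999094],
       [  0.        , 500.92261445, 208.65873684],
       [  0.        ,   0.        ,   1.        ]]), 'rvec': array([ 2.12003315,  0.92536817, -0.39986975]), 'tvec': array([-0.41043178, -0.18608906,  1.98273723])}
top {'camera_matrix': array([[540.67326503,   0.        , 278.2275022 ],
       [  0.        , 540.67326503, 209.78412745],
       [  0.        ,   0.        ,   1.        ]]), 'rvec': array([ 2.14332817, -2.14999556,  0.16718029]), 'tvec': array([0.04107919, 0.55956162, 1.56448104])}
{'clock': 0.1, 'joint_pos': array([1.16739364e+00, 3.13935896e-01, 4.50644292e-02, 1.30359559e+00,
       3.28104003e-05, 1.43118369e+00]), 'qvel': array([ 0.00142557,  0.00018925,  0.00393046,  0.00021592, -0.00151793,
        0.00057802]), 'tau': array([ 1.84334465e-03, -4.81726277e+01,  2.99244654e+01,  1.27304738e-02,
       -1.83504580e-04, -5.85214011e-08]), 'tcp_pos': array([0.14975597, 0.5546925 , 0.24148048]), 'orientation': array([ 3.96351972e-04,  7.93958598e-01,  6.07971254e-01, -7.35530203e-04]), 'wrist_force': array([0.2853354 , 0.42037778, 0.42277236]), 'ft_torque': array([ 0.00702745,  0.03346756, -0.05800812]), 'finger_gap': 0.08559146999281919}
```

View pics/top0.png

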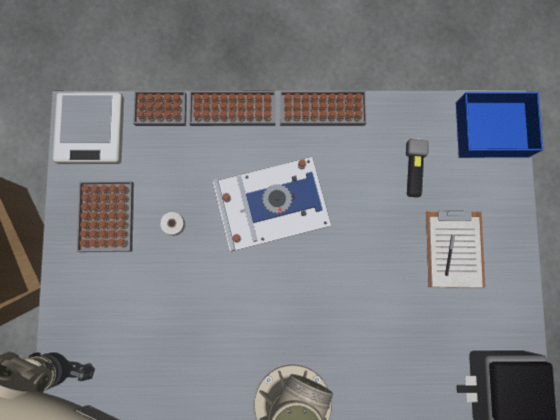

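View pics/scene0.png

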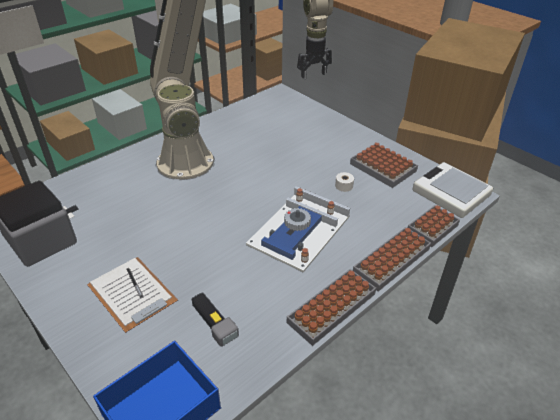

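```bash
cat > h.py <<'E'
import cv2,numpy as np
from workcell import env
def cam(n):
    c=env.calibration(n);return c["camera_matrix"],cv2.Rodrigues(c["rvec"])[0],c["tvec"]
def ray(n,uv,z):
    K,R,t=cam(n);o=-R.T@t
    d=R.T@np.linalg.inv(K)@np.array([uv[0],uv[1],1.])
    return o+d*(z-o[2])/d[2]
def px(n,p):
    c=env.calibration(n)
    return cv2.projectPoints(np.float64(p).reshape(-1,1,3),c["rvec"],c["tvec"],c["camera_matrix"],None)[0].reshape(-1,2)
def snap(n,name):
    im=env.read_camera(n)[...,::-1].copy();cv2.imwrite(f"pics/{name}.png",im);return im
def big(m):
    n,l,s,c=cv2.connectedComponentsWithStats(m.astype(np.uint8));i=1+s[1:,4].argmax();return l==i,c[i],s[i]
E
python3 - <<'E'
from h import *
im=cv2.imread("pics/top0.png");hsv=cv2.cvtColor(im,cv2.COLOR_BGR2HSV)
roi=np.zeros(im.shape[:2],bool);roi[150:255,205:335]=1
H,S,V=cv2.split(hsv)
blue=(H>105)&(H<125)&(S>130)&roi
b,c,s=big(blue);print("blue",c,s)
white=(S<30)&(V>190)&roi
# plate corners from hull of white|blue 
w,_,_=big(white)
pts=np.argwhere(w)[:,::-1].astype(np.float32)
r=cv2.minAreaRect(pts);box=cv2.boxPoints(r)
P=np.array([ray("top",q,.012) for q in box]);print("plate box",box,P[:,:2]);print("sides",np.linalg.norm(P-np.roll(P,-1,0),axis=1))
print("centre",P.mean(0),[np.degrees(np.arctan2(*(P[(i+1)%4]-P[i])[1::-1])) for i in range(4)])
red=((H<6)|(H>174))&(S>130)&(V>80)&roi
n,l,st,cc=cv2.connectedComponentsWithStats(red.astype(np.uint8))
for i in range(1,n): print("red",cc[i],st[i],ray("top",cc[i],.076))
crop=cv2.resize(im[148:258,205:340],None,fx=5.5,fy=5.4,interpolation=cv2.INTER_CUBIC);cv2.imwrite("pics/crop0.png",crop)
E
```

```text
blue [310.69230769 180.25641026] [307 174   9  15  39]
plate box [[218.08533 180.23169]
 [312.84393 156.2262 ]
 [330.29816 225.12445]
 [235.53955 249.12994]] [[ 0.65577587  0.2222261 ]
 [ 0.73032718 -0.06783087]
 [ 0.51696573 -0.11769208]
 [ 0.44544333  0.16730403]]
sides [0.29948446 0.21911013 0.29383368 0.21738494]
centre [0.58712803 0.0510018  0.012     ] [np.float64(-75.58566961429472), np.float64(-166.84640253550066), np.float64(104.0879582438066), np.float64(14.634317805273243)]
red [279.4 209.2] [279 208   2   3   5] [0.55623999 0.03614742 0.076     ]
```

View pics/crop0.png

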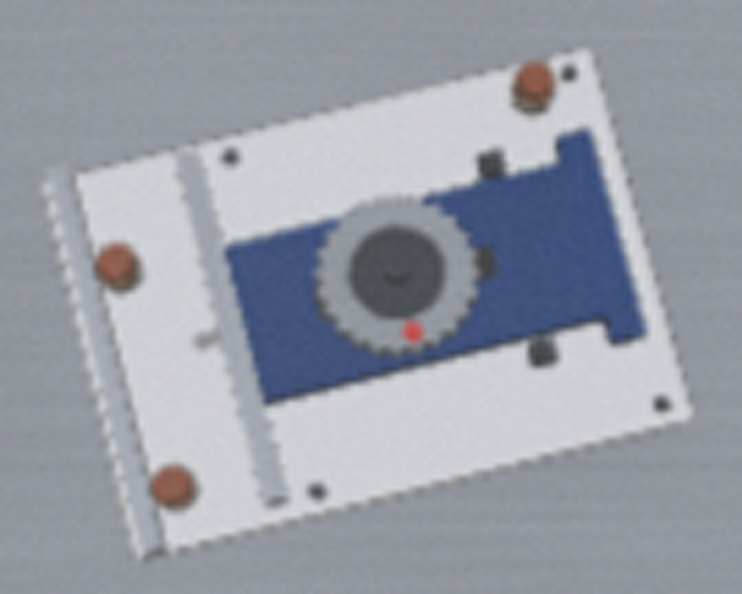

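```bash
python3 - <<'E'
from h import *
im=cv2.imread("pics/top0.png");hsv=cv2.cvtColor(im,cv2.COLOR_BGR2HSV);H,S,V=cv2.split(hsv)
roi=np.zeros(V.shape,bool);roi[186:212,262:293]=1
d,c,s=big((V<110)&(S<90)&roi);print("dark",c,s,ray("top",c,.070),ray("top",c,.076))
m=((S<60)&(V>100)|d|((H<8)&(S>80)))&roi
u=cv2.resize(cv2.cvtColor(im,cv2.COLOR_BGR2GRAY)[170:230,245:310],None,fx=8,fy=8,interpolation=cv2.INTER_CUBIC)
for k in range(1):
    C=cv2.HoughCircles(u,cv2.HOUGH_GRADIENT,1.5,400,param1=80,param2=25,minRadius=105,maxRadius=140)
    print(C); 
    if C is not None:
        x,y,r=C[0,0]; q=((x+.5)/8-.5+245,(y+.5)/8-.5+170);print(q,ray("top",q,.076),r/8*2.8)
cr=lambda x,y:((x+.5)/5.5-.5+205,(y+.5)/5.4-.5+148)
for nm,x,y,z in[("tail R",590,130,.04),("tail L",645,335,.04),("ring",397,275,.076),("dot",414,331,.076),("plateFR",588,50,.012),("plateBR",690,415,.012),("vc",535,80,.058),("va",118,265,.058),("vb",174,486,.058),("barfaceTop",180,150,.045),("bar",265,505,.045),("rail1",45,180,.045),("rail2",140,560,.045)]:
    print(nm,ray("top",cr(x,y),z).round(4))
sc=cv2.imread("pics/scene0.png");o=px("scene",[[.586,.036,.076]])[0].astype(int);print(o)
x,y=o;cv2.imwrite("pics/sc_crop.png",cv2.resize(sc[y-45:y+55,x-60:x+65],None,fx=6,fy=6,interpolation=cv2.INTER_CUBIC))
print("origin",x-60,y-45)
E
```

```text
dark [276.76548673 198.11504425] [269 190  17  17 226] [0.58998902 0.04368077 0.07      ] [0.58895368 0.0437035  0.076     ]
None
tail R [ 0.6756 -0.0622  0.04  ]
tail L [ 0.5601 -0.0905  0.04  ]
ring [0.5878 0.0437 0.076 ]
dot [0.5572 0.0348 0.076 ]
plateFR [ 0.7284 -0.0637  0.012 ]
plateBR [ 0.519 -0.117  0.012]
vc [ 0.6998 -0.0315  0.058 ]
va [0.5968 0.1932 0.058 ]
vb [0.4756 0.1622 0.058 ]
barfaceTop [0.6636 0.1614 0.045 ]
bar [0.4663 0.1145 0.045 ]
rail1 [0.6469 0.2345 0.045 ]
rail2 [0.4366 0.1809 0.045 ]
[294 216]
origin 234 171
```

View pics/sc_crop.png

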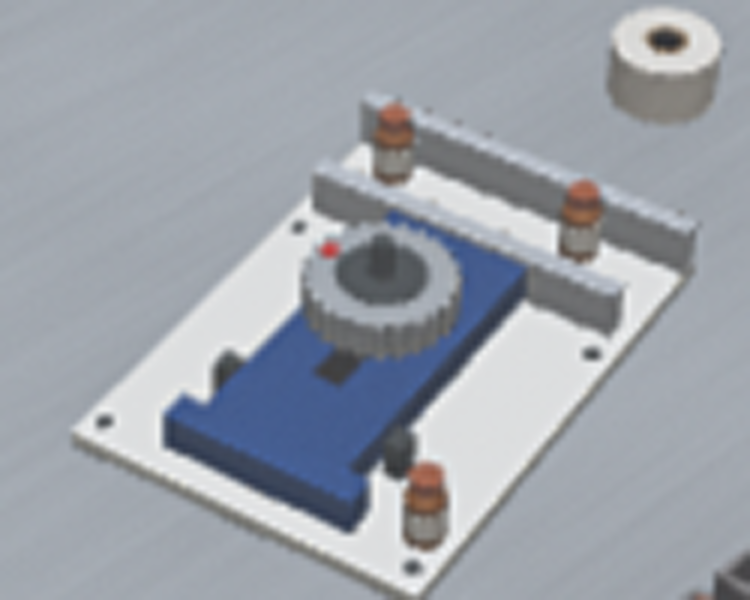

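>>> carry_out(moves=[-1, -0.031, 0.051, 0, 0, 0, -9.7, -1, -0.039, 0.045, 0, 0, 0, -9.7, -1, -0.046, 0.038, 0, 0, 0, -9.7, -1, -0.052, 0.03, 0, 0, 0, 0, -1, -0.052, 0.03, 0, 0, 0, 0])

```text
clock: 0.72
tcp_pos: [0.3555, 0.3409, 0.239]
orientation: [0.0, 0.612, 0.791, -0.002]
wrist_force: [0.5, 0.3, 0.1]
finger_gap: 0.0002
```

```bash
cat >> h.py <<'E'
from scipy.spatial.transform import Rotation as Rn
O=np.array([.5888,.0443,0]);YAW=np.radians(14.0)
L=Rn.from_euler('z',YAW).as_matrix()
def here(s=None):
    s=s or env.get_state();q=s["orientation"];T=Rn.from_quat(np.r_[q[1:],q[0]]).as_matrix()
    p=L.T@(s["tcp_pos"]-O);f=L.T@s["wrist_force"]
    # wanted tool axes: x=lane y, y=lane x, z=-z
    W=L@np.array([[0,1,0],[1,0,0],[0,0,-1.]])
    rv=Rn.from_matrix(T.T@W).as_rotvec(degrees=True)
    print(f"t {s['clock']:.2f} lane mm {(p*1e3).round(1)} F {f.round(1)} gap {s['finger_gap']*1e3:.1f} turn {rv.round(2)} q {s['joint_pos'].round(2)}")
    return p,T
def tool(d,T): return (T.T@L@np.asarray(d,float)).round(4)
E
python3 -c "
from h import *
p,T=here();print(tool([0-p[0],.070-p[1],0],T),tool([0,0,.069-p[2]],T))"
```

```text
t 0.72 lane mm [-154.7  344.2  239. ] F [0.5 0.2 0.1] gap 0.2 turn [-0.18  0.15  0.47] q [ 0.6   0.16 -0.16  1.25 -0.    0.35]
[-2.755e-01  1.524e-01  2.000e-04] [0.0004 0.0005 0.17  ]
```

>>> carry_out(moves=[-1, -0.056, 0.031, 0, 0, 0, 0.4, -1, -0.056, 0.031, 0, 0, 0, 0, -1, -0.056, 0.031, 0.02, 0, 0, 0, -1, -0.056, 0.031, 0.03, 0, 0, 0, -1, -0.056, 0.031, 0.03, 0, 0, 0])

```text
clock: 1.35
tcp_pos: [0.5594, 0.1219, 0.169]
orientation: [0.001, 0.616, 0.788, -0.0]
wrist_force: [-0.0, 0.4, 0.7]
finger_gap: -0.0
```

```bash
python3 -c "
from h import *
p,T=here();print(tool([0-p[0],.072-p[1],.069-p[2]],T))"
```

```text
t 1.35 lane mm [ -9.8  82.4 169. ] F [0.1 0.4 0.7] gap -0.0 turn [0.07 0.12 0.01] q [ 0.08  0.34 -0.1   1.13 -0.   -0.17]
[-0.0102  0.0097  0.1   ]
```

>>> carry_out(moves=[-1, -0.005, 0.01, 0.05, 0, 0, 0, -1, -0.005, 0, 0.045, 0, 0, 0, -1, 0, 0, 0.005, 0, 0, 0, -1, -0.005, 0, 0, 0, 0, 0, -1, -0.005, 0, 0, 0, 0, 0])

```text
clock: 1.98
tcp_pos: [0.5767, 0.1001, 0.0658]
orientation: [0.001, 0.618, 0.786, -0.001]
wrist_force: [-0.1, 0.0, -0.3]
finger_gap: -0.0002
```

```bash
python3 -c "
from h import *
p,T=here();print(tool([0-p[0],.058-p[1],.069-p[2]],T))"
```

```text
t 1.98 lane mm [ 1.8 57.1 65.8] F [-0.   0.  -0.3] gap -0.2 turn [ 0.    0.13 -0.34] q [ 0.04  0.44 -0.22  0.91 -0.   -0.2 ]
[ 0.0009 -0.0018 -0.0032]
```

>>> carry_out(moves=[-1, -0.002, -0.002, -0.003, 0, 0, 0, -1, -0.002, 0, 0, 0, 0, 0, -1, -0.002, 0, 0, 0, 0, 0, -1, -0.002, 0, 0, 0, 0, 0, -1, -0.002, 0, 0, 0, 0, 0])

```text
clock: 2.6
tcp_pos: [0.5751, 0.0977, 0.0717]
orientation: [-0.004, 0.615, 0.788, 0.005]
wrist_force: [-1.3, 6.4, -6.3]
finger_gap: 0.0004
```

```bash
python3 -c "
from h import *
p,T=here()"
```

```text
t 2.60 lane mm [-0.4 55.1 71.7] F [ 0.3  6.6 -6.3] gap 0.4 turn [ 0.2  -0.75  0.06] q [ 0.02  0.43 -0.22  0.92  0.01 -0.22]
```

```bash
cat >> h.py <<'E'
R0=.044;A=.011
def path(s):
    # s=0 at (0,+55), ccw; returns centre, outward normal
    q=2*A+R0*np.pi/2; k,u=divmod(s+A,q); 
    if u<2*A: c=np.array([A-u,R0+A]);n=np.array([0,1.])
    else:
        a=(u-2*A)/R0;n=np.array([-np.sin(a),np.cos(a)]);c=R0*n+[-A,A]
    M=np.linalg.matrix_power(np.array([[0,-1],[1,0]]),int(k)%4);return M@c,M@n
def roll(ds,d,z=.069,rows=5):
    p,T=here();S=np.arange(0,.3642,.0005);P=np.array([path(s)[0] for s in S])
    s=S[np.linalg.norm(P-p[:2],axis=1).argmin()];n0=path(s)[1]
    print("s mm",s*1e3,"radial err mm",((p[:2]-path(s)[0])@n0*1e3).round(1))
    for i in range(rows):
        a,_=path(s+i*ds);b,n=path(s+(i+1)*ds)
        v=b-a-d*n
        if i==0: print("next press dir",(-n).round(2))
        print(tool([*v,(z-p[2])/2 if i<2 else 0],T))
E
python3 -c "
from h import *
roll(.010,.0025)"
```

```text
t 2.60 lane mm [-0.4 55.1 71.7] F [ 0.3  6.6 -6.3] gap 0.4 turn [ 0.2  -0.75  0.06] q [ 0.02  0.43 -0.22  0.92  0.01 -0.22]
s mm 0.5 radial err mm 0.1
next press dir [-0. -1.]
[-0.0025 -0.01    0.0013]
[-0.0035 -0.0094  0.0013]
[-0.0055 -0.0084 -0.0001]
[-0.0072 -0.0069 -0.0001]
[-0.0086 -0.0051 -0.0001]
```

>>> carry_out(moves=[-1, -0.0025, -0.01, 0.001, 0, 0, 0, -1, -0.0035, -0.0095, 0.001, 0, 0, 0, -1, -0.0055, -0.0085, 0, 0, 0, 0, -1, -0.007, -0.007, 0, 0, 0, 0, -1, -0.0085, -0.005, 0, 0, 0, 0])

```text
clock: 3.22
tcp_pos: [0.5391, 0.0646, 0.0711]
orientation: [-0.007, 0.613, 0.79, 0.008]
wrist_force: [-8.0, 5.5, 3.7]
finger_gap: -0.0004
```

```bash
python3 - <<'E'
from h import *
roll(.012,.0025)
im=snap("top","t1")
def dot(im):
    H,S,V=cv2.split(cv2.cvtColor(im,cv2.COLOR_BGR2HSV));m=((H<8)|(H>172))&(S>110)&(V>80)
    roi=np.zeros_like(m);roi[180:217,258:297]=1
    n,l,st,c=cv2.connectedComponentsWithStats((m&roi).astype(np.uint8))
    for i in range(1,n):
        q=L.T@(ray("top",c[i],.077)-O);print("dot",st[i,4],(q*1e3).round(1),np.degrees(np.arctan2(q[1],q[0]))-180)
dot(im)
cv2.imwrite("pics/t1c.png",cv2.resize(im[150:250,210:340],None,fx=5,fy=5,interpolation=cv2.INTER_CUBIC))
E
```

```text
t 3.23 lane mm [-43.3  31.8  71.1] F [-6.4  7.3  3.7] gap -0.4 turn [ 0.19 -1.18  0.36] q [-0.04  0.37 -0.32  0.89  0.02 -0.29]
s mm 55.0 radial err mm -5.6
next press dir [ 0.96 -0.29]
[-0.0116 -0.0027  0.0008]
[-0.0119  0.0005  0.0008]
[-0.012   0.0024 -0.0002]
[-0.012   0.0024 -0.0002]
[-0.0111  0.0042 -0.0002]
```

View pics/t1c.png

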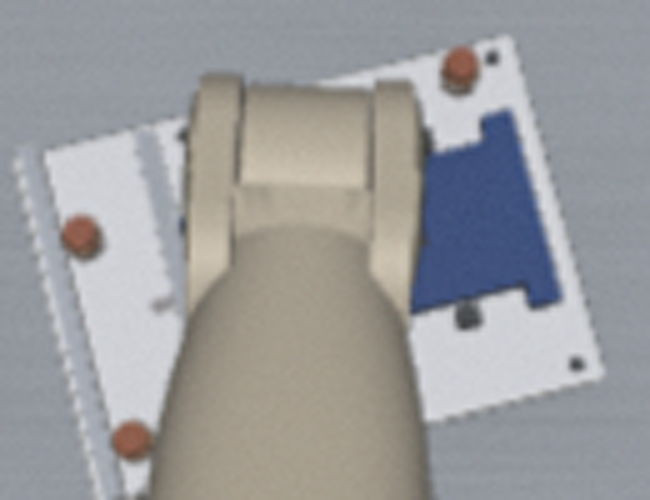

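```bash
sed -i 's/^R0=.*/R0=.0545;A=0.0/; s/np.arange(0,.3642,.0005)/np.arange(0,2*np.pi*R0,.0005)/' h.py; cat >> h.py <<'E'
def dot(name,n="scene",z=.078):
    im=snap(n,name);H,S,V=cv2.split(cv2.cvtColor(im,cv2.COLOR_BGR2HSV));m=((H<8)|(H>172))&(S>110)&(V>80)
    c0=px(n,[O+[0,0,z]])[0].astype(int);roi=np.zeros_like(m);roi[c0[1]-12:c0[1]+13,c0[0]-14:c0[0]+15]=1
    k,l,st,c=cv2.connectedComponentsWithStats((m&roi).astype(np.uint8))
    for i in range(1,k):
        q=L.T@(ray(n,c[i],z)-O);print("dot px",c[i].round(1),st[i,4],(q*1e3).round(1),"deg",round((np.degrees(np.arctan2(q[1],q[0]))-180)%360))
    return im,c0
E
python3 - <<'E'
from h import *
roll(.012,.0025)
im,(x,y)=dot("s1")
cv2.imwrite("pics/s1c.png",cv2.resize(im[y-50:y+50,x-60:x+60],None,fx=6,fy=6,interpolation=cv2.INTER_CUBIC))
E
```

```text
t 3.27 lane mm [-44.2  30.7  71. ] F [-6.6  5.2  4.4] gap 0.2 turn [ 0.12 -1.12  0.31] q [-0.04  0.37 -0.32  0.89  0.02 -0.29]
s mm 52.5 radial err mm -0.7
next press dir [ 0.93 -0.38]
[-0.0115 -0.0035  0.0008]
[-0.0119 -0.0009  0.0008]
[-0.0118  0.0018 -0.0002]
[-0.0112  0.0043 -0.0002]
[-0.01    0.0066 -0.0002]
dot px [289.2 219.6] 5 [ -8.2 -33.1  78. ] deg 76
```

View pics/s1c.png

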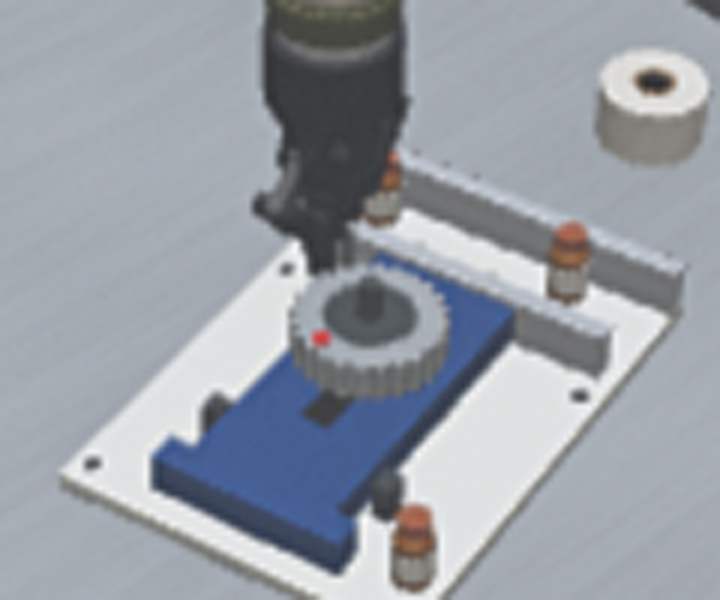

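>>> carry_out(moves=[-1, -0.0115, -0.0035, 0.001, 0, -1, 0.3, -1, -0.012, -0.001, 0.001, 0, 0, 0, -1, -0.012, 0.002, 0, 0, 0, 0, -1, -0.011, 0.0045, 0, 0, 0, 0, -1, -0.01, 0.0065, 0, 0, 0, 0])

```text
clock: 3.95
tcp_pos: [0.5494, 0.0045, 0.0688]
orientation: [-0.006, 0.617, 0.787, -0.007]
wrist_force: [-4.0, -1.4, 2.7]
finger_gap: 0.0001
```

```bash
python3 -c "
from h import *
dot('s2');roll(.013,.0025)"
```

```text
dot px [302.  221.8] 4 [ 31.5 -18.9  78. ] deg 149
t 4.00 lane mm [-46.3 -30.8  69. ] F [-6.4 -4.8  3.6] gap -0.1 turn [-0.94  0.1  -0.26] q [-0.14  0.39 -0.29  0.91 -0.01 -0.38]
s mm 117.50000000000001 radial err mm 1.1
next press dir [0.68 0.73]
[-0.008   0.0101 -0.0002]
[-0.0054  0.0117 -0.0002]
[-0.0025  0.0127 -0.0002]
[ 0.0006  0.0129 -0.0002]
[ 0.0036  0.0124 -0.0002]
```

>>> carry_out(moves=[-1, -0.008, 0.01, 0, -0.9, 0, -0.2, -1, -0.0055, 0.0115, 0, 0, 0, 0, -1, -0.0025, 0.0125, 0, 0, 0, 0, -1, 0.0005, 0.013, 0, 0, 0, 0, -1, 0.0035, 0.0125, 0, 0, 0, 0])

```text
clock: 4.62
tcp_pos: [0.6147, -0.0089, 0.0699]
orientation: [0.007, 0.621, 0.784, -0.009]
wrist_force: [-0.5, -3.2, 0.2]
finger_gap: -0.0
```

```bash
python3 -c "
from h import *
dot('s3');roll(.014,.0025)"
```

```text
dot px [306.5 212.5] 4 [20.2 28.  78. ] deg 234
t 4.67 lane mm [ 14.1 -57.3  70. ] F [ 1.4 -4.4 -1. ] gap 0.4 turn [-0.24  1.2  -0.69] q [-0.13  0.49 -0.13  0.95 -0.02 -0.37]
s mm 184.5 radial err mm 4.5
next press dir [-0.48  0.88]
[0.0074 0.0117 0.0003]
[0.0102 0.0095 0.0002]
[ 0.0122  0.0066 -0.0003]
[ 0.0135  0.0032 -0.0003]
[ 0.0139 -0.0003 -0.0003]
```

>>> carry_out(moves=[-1, 0.008, 0.0115, 0, 0, 1.2, -0.7, -1, 0.0105, 0.009, 0, 0, 0, 0, -1, 0.0125, 0.006, 0, 0, 0, 0, -1, 0.0135, 0.003, 0, 0, 0, 0, -1, 0.014, -0.0005, 0, 0, 0, 0])

```text
clock: 5.3
tcp_pos: [0.6444, 0.052, 0.0723]
orientation: [0.011, 0.618, 0.786, 0.002]
wrist_force: [2.9, -0.6, -1.1]
finger_gap: -0.0
```

```bash
python3 -c "
from h import *
dot('s4');roll(.014,.0025)"
```

```text
dot px [292.  209.5] 6 [-27.4  14.1  78. ] deg 333
t 5.35 lane mm [55.5 -3.8 72.3] F [ 4.9  0.6 -0.5] gap -0.1 turn [ 0.92  0.7  -0.2 ] q [-0.04  0.53 -0.06  0.97 -0.01 -0.28]
s mm 253.0 radial err mm 1.1
next press dir [-0.98 -0.19]
[ 0.0135 -0.0033  0.0014]
[ 0.0122 -0.0067  0.0014]
[ 0.0101 -0.0095 -0.0003]
[ 0.0073 -0.0118 -0.0003]
[ 0.0041 -0.0132 -0.0003]
```

>>> carry_out(moves=[-1, 0.0135, -0.0035, 0.0015, 0.9, 0.7, -0.2, -1, 0.012, -0.007, 0.0015, 0, 0, 0, -1, 0.01, -0.0095, 0, 0, 0, 0, -1, 0.0075, -0.012, 0, 0, 0, 0, -1, 0.004, -0.013, 0, 0, 0, 0])

```text
clock: 5.98
tcp_pos: [0.6011, 0.0975, 0.0747]
orientation: [0.007, 0.613, 0.79, 0.014]
wrist_force: [3.8, 9.7, -0.7]
finger_gap: 0.0002
```

```bash
python3 -c "
from h import *
dot('s5',z=.08);roll(.014,.0025)"
```

```text
dot px [287.8 217.6] 5 [-16.1 -29.4  80. ] deg 61
t 6.03 lane mm [22.8 49.8 74.5] F [3.3 8.9 1.8] gap -0.1 turn [ 1.63 -0.41  0.44] q [ 0.02  0.45 -0.18  0.92  0.01 -0.23]
s mm 319.0 radial err mm 0.3
next press dir [-0.17 -0.99]
[ 0.0018 -0.0138  0.0024]
[-0.0018 -0.0138  0.0023]
[-0.0052 -0.0128 -0.0004]
[-0.0083 -0.0111 -0.0004]
[-0.0108 -0.0086 -0.0003]
```

>>> carry_out(moves=[-1, 0.002, -0.0135, 0.0025, 1.6, -0.4, 0.4, -1, -0.002, -0.0135, 0.0025, 0, 0, 0, -1, -0.0055, -0.0125, 0, 0, 0, 0, -1, -0.0085, -0.011, 0, 0, 0, 0, -1, -0.011, -0.0085, 0, 0, 0, 0])

```text
clock: 6.65
tcp_pos: [0.5447, 0.0756, 0.073]
orientation: [-0.008, 0.609, 0.793, 0.012]
wrist_force: [-1.6, 2.8, 2.5]
finger_gap: -0.0
```

```bash
python3 -c "
from h import *
dot('s6',z=.081);roll(.014,.0025)"
```

```text
dot px [300.5 221.5] 4 [ 28.5 -23.4  81. ] deg 141
t 6.70 lane mm [-36.2  39.7  72.8] F [-3.8  3.9  3.6] gap 0.1 turn [ 0.45 -1.52  0.88] q [-0.03  0.37 -0.31  0.89  0.03 -0.29]
s mm 40.5 radial err mm -0.8
next press dir [ 0.84 -0.54]
[-0.012  -0.0071  0.0015]
[-0.0134 -0.0038  0.0015]
[-0.0139 -0.0003 -0.0004]
[-0.0135  0.0032 -0.0003]
[-0.0122  0.0066 -0.0003]
```

>>> carry_out(moves=[-1, -0.012, -0.007, 0.0015, 0.4, -1.5, 0.8, -1, -0.0135, -0.004, 0.0015, 0, 0, 0, -1, -0.014, -0.0005, 0, 0, 0, 0, -1, -0.0135, 0.003, 0, 0, 0, 0, -1, -0.012, 0.0065, 0, 0, 0, 0])

```text
clock: 7.32
tcp_pos: [0.5457, 0.011, 0.068]
orientation: [-0.01, 0.614, 0.789, -0.005]
wrist_force: [-6.8, -2.0, 6.4]
finger_gap: -0.0001
```

```bash
python3 -c "
from h import *
dot('s7',z=.081);roll(.014,.0025)"
```

```text
dot px [307.2 214.4] 5 [28.6 18.2 81. ] deg 212
t 7.38 lane mm [-48.6 -23.9  68.1] F [-9.6 -5.5  7.1] gap 0.1 turn [-1.1  -0.4   0.18] q [-0.13  0.39 -0.29  0.91 -0.   -0.38]
s mm 110.5 radial err mm -0.4
next press dir [0.76 0.65]
[-0.01    0.0096 -0.0007]
[-0.0073  0.0118 -0.0007]
[-0.004   0.0133 -0.0003]
[-0.0005  0.0139 -0.0003]
[ 0.003   0.0135 -0.0002]
```

>>> carry_out(moves=[-1, -0.01, 0.0095, 0, -1.1, -0.4, 0.2, -1, -0.0075, 0.0115, -0.001, 0, 0, 0, -1, -0.004, 0.0135, 0, 0, 0, 0, -1, -0.0005, 0.014, 0, 0, 0, 0, -1, 0.003, 0.0135, 0, 0, 0, 0])

```text
clock: 8.0
tcp_pos: [0.6068, -0.0118, 0.0688]
orientation: [0.002, 0.621, 0.784, -0.015]
wrist_force: [-1.1, -6.2, 2.8]
finger_gap: 0.0002
```

```bash
python3 -c "
from h import *
dot('s8',z=.082);roll(.010,.0025)"
```

```text
t 8.05 lane mm [  6.  -58.9  68.9] F [ 1.7 -5.   0.8] gap 0.2 turn [-1.08  1.24 -0.77] q [-0.14  0.49 -0.13  0.96 -0.03 -0.37]
s mm 176.5 radial err mm 4.7
next press dir [-0.28  0.96]
[ 0.0044  0.0091 -0.0003]
[ 0.006   0.0081 -0.0003]
[ 0.0074  0.0069 -0.0003]
[ 0.0085  0.0054 -0.0003]
[ 0.0093  0.0038 -0.0003]
```

>>> carry_out(moves=[-1, 0.005, 0.009, 0, -1, 1.2, -0.8, -1, 0.0065, 0.008, 0, 0, 0, 0, -1, 0.0075, 0.0065, 0, 0, 0, 0, -1, 0.0085, 0.005, 0, 0, 0, 0, -1, 0.009, 0.003, 0, 0, 0, 0])

```text
clock: 8.68
tcp_pos: [0.6413, 0.0205, 0.07]
orientation: [0.01, 0.619, 0.785, -0.001]
wrist_force: [6.1, -4.5, -1.3]
finger_gap: 0.0004
```

```bash
python3 -c "
from h import *
dot('s9',z=.082);roll(.007,.0025)"
```

```text
dot px [287.2 212.6] 5 [-29.8 -11.7  82. ] deg 21
t 8.72 lane mm [ 46.  -35.   70.1] F [ 5.  -4.5 -2.5] gap -0.0 turn [ 0.67  1.01 -0.44] q [-0.09  0.52 -0.07  0.96 -0.01 -0.32]
s mm 221.5 radial err mm 3.3
next press dir [-0.87  0.5 ]
[0.0071 0.0016 0.0005]
[0.0072 0.0007 0.0004]
[ 0.0073 -0.0002 -0.0001]
[ 0.0072 -0.0012 -0.0001]
[ 0.007  -0.0021 -0.0001]
```

>>> carry_out(moves=[-1, -0.006, 0.008, 0, 0, 0, 0, -1, -0.008, 0.008, -0.02, 0.6, 1, -0.4, -1, -0.01, 0, -0.055, 0, 0, 0, -1, -0.05, -0.03, 0, 0, 0, 0, -1, -0.05, -0.03, 0, 0, 0, 0])

```text
clock: 9.35
tcp_pos: [0.6307, -0.1085, 0.1455]
orientation: [-0.002, 0.612, 0.791, 0.001]
wrist_force: [0.2, -0.7, -0.1]
finger_gap: -0.0001
```

```bash
python3 - <<'E'
from h import *
dot('s10',z=.082);im,(x,y)=dot('t10','top',z=.082);p,T=here();print(tool([0-p[0],-.158-p[1],.038-p[2]],T))
a=cv2.resize(im[150:250,210:340],None,fx=5,fy=5,interpolation=cv2.INTER_CUBIC);cv2.imwrite('pics/t10c.png',a)
E
```

```text
dot px [287.  212.8] 4 [-29.9 -12.7  82. ] deg 23
dot px [283.  207.3] 7 [-31.5 -11.3  82. ] deg 20
t 9.45 lane mm [   2.  -162.5  146. ] F [-0.2 -0.1  0.3] gap 0.0 turn [-0.06 -0.16  0.02] q [-0.3   0.48  0.06  1.15  0.   -0.55]
[ 0.0042 -0.0018  0.108 ]
```

View pics/t10c.png

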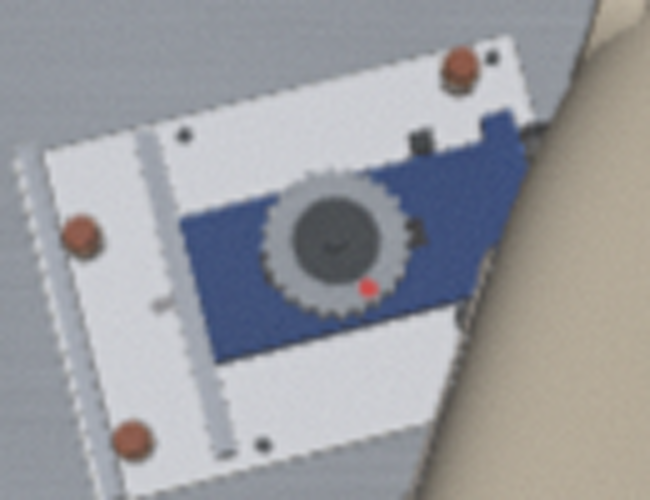

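>>> carry_out(moves=[-1, 0, -0.002, 0.05, 0, 0, 0, -1, 0, 0, 0.045, 0, 0, 0, -1, 0, 0, 0.008, 0, 0, 0, -1, 0.01, 0, 0, 0, 0, 0, -1, 0.008, 0, 0, 0, 0, 0])

```text
clock: 10.07
tcp_pos: [0.6262, -0.0965, 0.0439]
orientation: [-0.0, 0.617, 0.787, 0.003]
wrist_force: [-0.7, 0.5, 0.6]
finger_gap: -0.0001
```

```bash
python3 -c "
from h import *
p,T=here();print(tool([0-p[0],-.106-p[1],.036-p[2]],T))"
```

```text
t 10.07 lane mm [   2.2 -145.6   43.9] F [-0.5  0.6  0.6] gap -0.1 turn [ 0.21 -0.2  -0.18] q [-0.28  0.54 -0.11  0.92  0.   -0.52]
[ 0.0396 -0.0024  0.008 ]
```

>>> carry_out(moves=[-1, 0.002, -0.002, 0.008, 0, 0, 0, -1, 0.008, 0, 0, 0, 0, 0, -1, 0.008, 0, 0, 0, 0, 0, -1, 0.008, 0, 0, 0, 0, 0, -1, 0.007, 0, 0, 0, 0, 0])

```text
clock: 10.7
tcp_pos: [0.6179, -0.0636, 0.0388]
orientation: [0.003, 0.617, 0.787, 0.002]
wrist_force: [0.4, -2.6, -2.1]
finger_gap: 0.0003
```

```bash
python3 -c "
from h import *
p,T=here()"
```

```text
t 10.70 lane mm [   2.1 -111.8   38.8] F [-0.2 -2.7 -2.1] gap 0.3 turn [ 0.45  0.12 -0.15] q [-0.23  0.52 -0.16  0.88  0.   -0.47]
```

Pushing with about 2.7 N, as expected. Continuing to the stops.

>>> carry_out(moves=[-1, 0.003, 0, 0.001, 0, 0, 0, -1, 0.003, 0, 0, 0, 0, 0, -1, 0.003, 0, 0, 0, 0, 0, -1, 0.004, 0, 0, 0, 0, 0, -1, 0.004, 0, 0, 0, 0, 0])

```text
clock: 11.32
tcp_pos: [0.6173, -0.0613, 0.0392]
orientation: [0.015, 0.62, 0.784, -0.008]
wrist_force: [1.3, -14.6, -4.2]
finger_gap: -0.0002
```

```bash
python3 -c "
from h import *
p,T=here()"
```

```text
t 11.32 lane mm [   2.1 -109.3   39.2] F [ -2.3 -14.4  -4.2] gap -0.2 turn [ 0.33  1.89 -0.69] q [-0.22  0.51 -0.17  0.87 -0.03 -0.45]
```

>>> carry_out(moves=[-1, 0, 0, 0, 0, 0, 0, -1, -0.015, 0, 0, 0, 0, 0, -1, -0.03, 0, 0, 0, 0, 0, -1, -0.04, -0.01, -0.05, 0, 0, 0, -1, -0.05, -0.02, -0.06, 0, 0, 0])

```text
clock: 11.95
tcp_pos: [0.6183, -0.1847, 0.1376]
orientation: [0.009, 0.618, 0.786, -0.008]
wrist_force: [1.3, -0.7, -0.3]
finger_gap: 0.0001
```

>>> carry_out(moves=[-1, -0.05, -0.02, -0.03, 0, 0, 0, -1, -0.05, -0.03, 0, 0, 0, 0, -1, -0.03, 0, 0, 0, 0, 0, -1, 0, 0, 0, 0, 0, 0, -1, 0, 0, 0, 0, 0, 0])

```text
clock: 12.58
tcp_pos: [0.6018, -0.3315, 0.1787]
orientation: [0.015, 0.619, 0.785, -0.005]
wrist_force: [0.1, 0.9, 0.2]
finger_gap: 0.0002
```

```bash
python3 - <<'E'
from h import *
here();dot('s11',z=.082);im,_=dot('t11','top',z=.082)
cv2.imwrite('pics/t11c.png',cv2.resize(im[150:250,210:340],None,fx=5,fy=5,interpolation=cv2.INTER_CUBIC))
E
```

```text
t 12.57 lane mm [ -78.3 -367.8  178.7] F [0.3 0.9 0.2] gap 0.2 turn [ 0.62  1.68 -0.5 ] q [-0.62  0.53  0.22  1.23 -0.01 -0.85]
dot px [287.  212.8] 4 [-29.9 -12.7  82. ] deg 23
dot px [283.  207.3] 7 [-31.5 -11.3  82. ] deg 20
```

View pics/t11c.png

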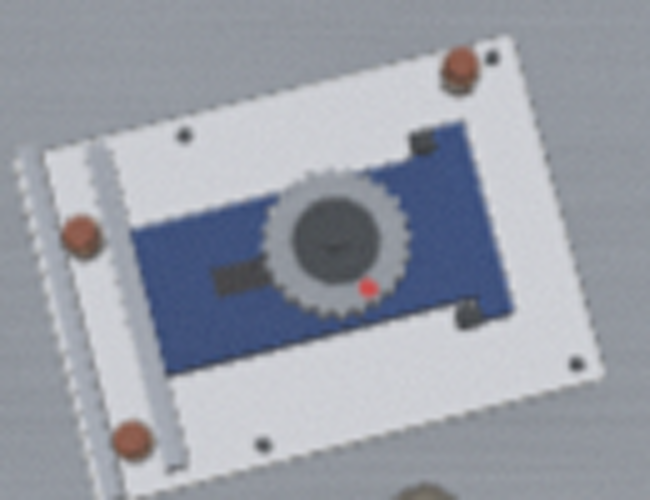

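The flange is against both posts at crop pixels (422,143) and (468,315). The vials haven't moved, and the dot at (369,289) is where it was before the push.

```bash
python3 -c "
from workcell import env
print(env.hand_in())"
```

```text
the job is handed in; nothing more can be done
None
```

The ring is loosened about two turns and the fence is at its stops. I handed the job in at about 12.6 s; no verdict is reported.

- **Ring:** I rolled it anticlockwise with the closed fingertips circling the rim, pressing with roughly 5–10 N. Following the red dot call by call, it turned 720° plus about 20° (23° in the scene camera, 20° in the top camera), within the 90° allowed. One reading near 655° was missed because the dot wasn't found in the picture. The readings on either side fit the steady rate, so I trust the count. The dot was in the same place after the fence push.
- **Fence:** I pushed it along +y by its end face with about 2.7 N of resistance. The force rose to about 14 N when the flange met the posts. The last top picture shows the flange against both posts.
- **Everything else:** The three vials stand where they were in the last top picture. I didn't measure the scanner, label roll or pen again, but the arm never went near them at low height. The arm ended clear, touching nothing.
- **What disagreed:** The fingertips proved thinner than I had worked out from the given sizes, so contact came 3–4 mm closer in. The rim also measured 3–5 mm farther out on the −y side, which suggests a small error in my ring-centre estimate. Neither affected the result.

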